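Load the rib and snap the tool case shut

ROBOT

A 6-joint arm with a two-finger parallel gripper is mounted at the origin on the work surface. World frame = base frame: x ahead of the robot, y to its left, z up, the work surface at z = 0. Lengths are in m, angles in degrees, forces in N, time in s.
With the tool pointing down it reaches from about 0.3 to 0.75 m from the base axis. Payload 8.5 kg.
Tool frame: the origin (TCP) lies midway between the tips of the shut fingers; the grasp point (between the pads) lies 19 mm behind it; z points along the fingers, y is the line along which they close (so a half turn about z gives the same grasp; the last joint's range is limited). The gripper opens to 85 mm and grips with 20 to 120 N. Pads are 22 mm wide; open, the fingers measure 114 mm over their backs; the gripper's body (76 mm by 85 mm) begins 54 mm behind the grasp point. The pads swing forward as they close: fully open they stand 13 mm farther back than shut.
Start: joints at [57.622, 21.807, 74.336, -0, 83.858, -12.336], TCP at [0.188, 0.517, 0.231] pointing down, gripper open.
Joint ranges: [-178.18, 178.18], [-50.72, 133.34], [12.68, 142.11], [-81.47, 261.47], [9.98, 163.14], [-165.26, 165.26]. Speed limits (degrees/s): [136.94, 136.94, 180, 180, 180, 180].

INTERFACE

Orientations are given as a 3x3 rotation matrix whose columns are the frame's x, y, z axes.
In Python, from rig import monitor, optics, close_job, models gives the robot as it stands.
- The arm moves only by the tool step_arm, never from a script. Its arguments are lists of equal length, an entry for each row: "fingers": the closure, from -1 (fully open) to 1 (shut); "travel": the shift along the tool's x, y, z scaled (see below), a list of three; "twist": the turn about the tool's z scaled (see below). In form: {"fingers": [fingers, ...], "travel": [[tx, ty, tz], ...], "twist": [twist, ...]}. A call has 1 to 10 rows; each row shifts and turns the commanded pose from where the row before left it, along the tool's axes as they then stand; what a row does not reach is not made up. The controller multiplies each number of a shift by 100 mm and each number of a turn by pi rad. A row lasts 1/8 s, in which the tool goes at most 62.5 mm and 10.7 degrees, less where a joint would pass 70% of its speed; a pose out of reach is approached as far as the arm can. A call with a number of a shift or a turn outside -1 to 1 is refused whole. A call with a gripper value outside its range is refused whole. The fingers move at their own pace and stop on an object; "force" is the grip in N (left out, the last holds). Time passes only in rows, so rows that do not move let the fingers close. It gives the time, the measured TCP pose, the force, the opening and the grip force at its end, in the units of the state.
- monitor.observe(): the state, without advancing time (a new reading comes with each control period).
- optics.get_image(name): name is "side" or "top" or "wrist"; returns (picture, depth): 384x512x3 uint8, blue, green, red; 384x512 float32, m along the optical axis (not along the pixel's ray), 0 where there is no reading.
- optics.get_calibration(name): a dict with "vertical_fov" (degrees; the focal length in pixels is half the picture's height over the tangent of half this angle, whatever the lens; pixels are square), "cx", "cy" (the principal point, pixels), "world_from_camera" (4x4, takes a point from camera to world coordinates). Camera axes: x right, y up, looking along -z (the intrinsics and any distortion apply to the point x, -y, -z); pixel columns grow to the right and rows downward; lengths in m; the calibration is good to about 2 mm. A picture is of the moment at which its call begins: read the wrist's pose just before it. get_calibration takes no time and is no camera call; for the wrist camera it gives the pose at the moment of the call.
- close_job(): hands the job in; it is judged then, once.
Trained networks look in the newest picture that a camera, given by its name, has taken for a name from the list of things; names that differ only in an ending like _2 or _b are one class to them, and where a whole thing is asked for, a point or a joint stands for the part that bears it (a point fixed in the world has none). Each returns a list of dicts, best first, with "confidence" (0 to 1); they miss things now and then, are a little off and sometimes report something else, mostly with a low value. They report only what shows in the picture. A call takes as long as a camera call. They do not tell look-alikes from the thing itself.
- models.trace(camera, query): "mask" (384x512 bool, what is visible of it) and "point" ([column, row] in pixels, amid what is visible of it).
- models.landmark_of(camera, query): "point" ([column, row] in pixels: a listed point, or the origin of a listed thing).
The state is a dict: "time_s": time; "q": joint angles; "qvel": joint speeds; "joint_efforts": joint torques, N m; "position": TCP position; "tool_rot": TCP orientation; "ft_force": force on the tool from outside, world axes, zero at the start; "wrist_torque": the same for the moment, N m; "grip_width": finger opening in m; "gripper_force": force on a finger pad.
Only numpy, scipy, OpenCV 4.12 (cv2) and the standard library are available. Lean on these libraries where they do the work, as an engineer would, in place of code of your own. Each camera call takes 0.05 s, during which the arm holds its last target. There are 200 camera calls.

TASK

Put the flat wooden rib into the grey tool case and let go of it there, then put the rectangular lid on and press it straight down past the two steel spring clips until it snaps and sits fully home on the rim with both clips closed over its edges. Do not let up after the snap: keep pressing the lid firmly down onto the case, and finish with the gripper still pressing. Leave the other things on the table where they are.

Things in the scene. Friction and masses are not known exactly. Their poses are not given: they have to be found in the camera images.
- case: Open grey plastic case fixed to the table: outside 160 (x) x 120 (y) x 50 mm high, walls and floor 5 mm, inside 150 x 110 mm. Origin at the centre of its underside, on the table; z up, x along its length. A sprung steel clip stands at each short end (+x and -x, y = 0), 40 mm wide, up to 65 mm above the table and 93 mm out from the centre; the clip tips overhang the lid's edges
- case_rim (a point): centre of the case's mouth at rim height, 50 mm above case. Set on the case, the lid first rests on the clips, its origin about 45 mm above case; at about 8 to 14 N it goes past them, the force drops, and it stops with its plate on the rim, origin 34 mm above case; then each clip closes over an end of the plate
- clip_a (a joint): outward give in m of the clip at the case's +x end: 0 = sprung in (closed), about 0.0035 while the lid's edge pushes past it, at most 0.007; stiffness about 1200 N/m plus 1 N at rest
- clip_b (a joint): the same for the clip at the case's -x end
- clip_a_tip (a point): innermost tip of the +x clip, 80.5 mm from the case's centre and 9 mm above the rim; sloped at 45 degrees above and below
- clip_b_tip (a point): innermost tip of the -x clip, likewise
- lid: Rectangular grey plastic lid, right way up on the table, about 0.18 kg; origin at the centre of its skirt's lower edge, x along its length, z up. Skirt 146 x 106 mm, 16 mm deep, hollow, lower edge rounded by 3 mm: enters the case's mouth with 2 mm to spare each side, either way round. Above it a plate 168 x 124 x 6 mm (z 16 to 22 mm) and a grip block (z 22 to 50 mm)
- lid_grip (a point): centre of the wooden grip block on top of the lid, 36 mm above the lid's origin: 18 mm along the lid's x, 60 mm along its y, 28 mm high
- rib: Flat wooden potter's rib (scraper), 70 mm (x) x 36 mm (y), rounded ends, 10 mm thick, lying flat on the table, about 30 g; origin at the centre of its underside
- round_lid: round grey plastic lid of another pot, disc 80 mm across and 8 mm thick with a 20 mm knob, 22 mm high in all; bystander; origin at the centre of its underside
- glaze_jar: closed glaze jar, 60 mm across, 75 mm high, standing; bystander; origin at the centre of its underside
- water_cup: clear plastic cup, 76 mm across, 95 mm high, standing; bystander; origin at the centre of its underside
- bisque_bowl: terracotta bowl, 110 mm across, 45 mm high; bystander; origin at the centre of its underside
- brush: brush 170 mm long, lying flat; bystander; its x axis runs along it
- wood_batten: flat wooden batten 24 x 160 x 10 mm lying on the table; bystander; origin at the centre of its underside, y along its length
Things that resemble listed ones, but are neither listed nor needed, are in the scene too. Leave any green or yellow look-alike of the lid alone. Of the things that look like the rib, take the one that is farthest to the robot's right at the start.

How it is judged:
By the outcome, as a careful person would: the job done as asked, in the order asked, and still so for the second after the job is handed in, while the arm keeps its last pose, push and grip.
It also fails if it takes over 58 s, if anything falls off the work surface, if the arm or the gripper's body presses on something with over 40 N, if the wrist force passes 120 N, or if a joint passes its speed limit or range.

## Working session

There is one attempt and no reset: what is moved stays moved. The work goes in short steps, Python scripts to look and compute and a tool call to move; the robot and the scene stay as the last step left them, time stands still between calls to the robot, and variables do not carry over. Pictures are saved under pics/ and viewed, at most 10 in all, crops included, and the job is handed in when it is done.

Besides the shell and the picture viewer there is one more tool, called as name([rows], argument=value, ...), one row to a line, values as JSON. step_arm: Moves the arm, as the interface text tells. Its arguments: {"type":"object","properties":{"fingers":{"type":"array","items":{"type":"number"}},"travel":{"type":"array","items":{"type":"array","items":{"type":"number"}}},"twist":{"type":"array","items":{"type":"number"}},"force":{"type":"number"}},"required":["fingers","travel","twist"]}

```bash
mkdir -p pics
cat > h.py <<'E'
import numpy as np, cv2
from rig import monitor, optics, close_job, models
def proj(cam):
    c=optics.get_calibration(cam); f=192/np.tan(np.radians(c["vertical_fov"]/2)); return c,f
def cloud(cam,depth,c=None):
    c0,f=proj(cam); c=c or c0
    v,u=np.mgrid[0:384,0:512]
    P=np.stack([(u-c["cx"])/f*depth,-(v-c["cy"])/f*depth,-depth],-1)
    T=np.array(c["world_from_camera"]); W=P@T[:3,:3].T+T[:3,3]; W[depth==0]=np.nan
    return W
E
ls
python3 - <<'E'
from h import *
a,d=optics.get_image("top"); b,e=optics.get_image("side")
np.savez("s.npz",a=a,d=d,b=b,e=e)
cv2.imwrite("pics/top.png",cv2.resize(a,(800,600)));cv2.imwrite("pics/side.png",cv2.resize(b,(800,600)))
for k in("top","side","wrist"): print(k,{x:np.round(y,3) for x,y in optics.get_calibration(k).items()})
for cam,W in(("top",cloud("top",d)),("side",cloud("side",e))):
  for n in("case","lid","rib"):
    for r in models.trace(cam,n):
        m=r["mask"]; p=W[m]; p=p[~np.isnan(p[:,0])]
        print(cam,n,round(r["confidence"],2),np.round(r["point"]),m.sum(),np.round(np.median(p,0),3) if len(p) else None)
print(monitor.observe())
E
```

```text
h.py
pics
top {'vertical_fov': np.float64(45.912), 'cx': np.float64(263.096), 'cy': np.float64(197.293), 'world_from_camera': array([[ 0.   ,  0.986, -0.164,  0.356],
       [-1.   , -0.003, -0.018, -0.034],
       [-0.018,  0.164,  0.986,  1.263],
       [ 0.   ,  0.   ,  0.   ,  1.   ]])}
side {'vertical_fov': np.float64(48.04), 'cx': np.float64(261.931), 'cy': np.float64(191.448), 'world_from_camera': array([[ 0.948,  0.191, -0.256,  0.265],
       [-0.319,  0.561, -0.764, -0.86 ],
       [-0.002,  0.805,  0.593,  0.698],
       [ 0.   ,  0.   ,  0.   ,  1.   ]])}
wrist {'vertical_fov': np.float64(59.959), 'cx': np.float64(255.703), 'cy': np.float64(191.662), 'world_from_camera': array([[ 0.343, -0.904, -0.254,  0.125],
       [ 0.939,  0.33 ,  0.094,  0.54 ],
       [-0.001, -0.271,  0.963,  0.373],
       [ 0.   ,  0.   ,  0.   ,  1.   ]])}
top case 0.94 [170. 202.] 2990 [0.556 0.257 0.008]
top lid 0.89 [407. 218.] 2792 [ 0.507 -0.413  0.022]
top lid 0.83 [355. 280.] 3003 [ 0.325 -0.257  0.022]
top lid 0.32 [135. 142.] 498 [0.706 0.341 0.073]
top rib 0.57 [226. 225.] 286 [0.478 
[... 632 characters left out ...]
8601854e+01, -1.23353296e+01]), 'qvel': array([ 0.05063425,  0.02939596, -0.10618006, -0.00520061, -0.0219918 ,
        0.0205524 ]), 'joint_efforts': array([-2.76785111e-03, -4.47920394e+01, -2.31235653e+01, -2.20300235e-04,
        1.36955157e-03, -1.40025395e-05]), 'position': array([0.18846638, 0.5166293 , 0.23122591]), 'tool_rot': array([[-9.39434918e-01,  3.42727323e-01, -1.29973270e-04],
       [ 3.42727345e-01,  9.39434889e-01, -2.38217242e-04],
       [ 4.04578666e-05, -2.68334989e-04, -9.99999963e-01]]), 'ft_force': array([-0.13656456, -0.027335  ,  0.68382686]), 'wrist_torque': array([ 0.03965455, -0.06099809,  0.01819593]), 'gripper_force': 0.0, 'grip_width': 0.08523878343845799}
```

View pics/top.png

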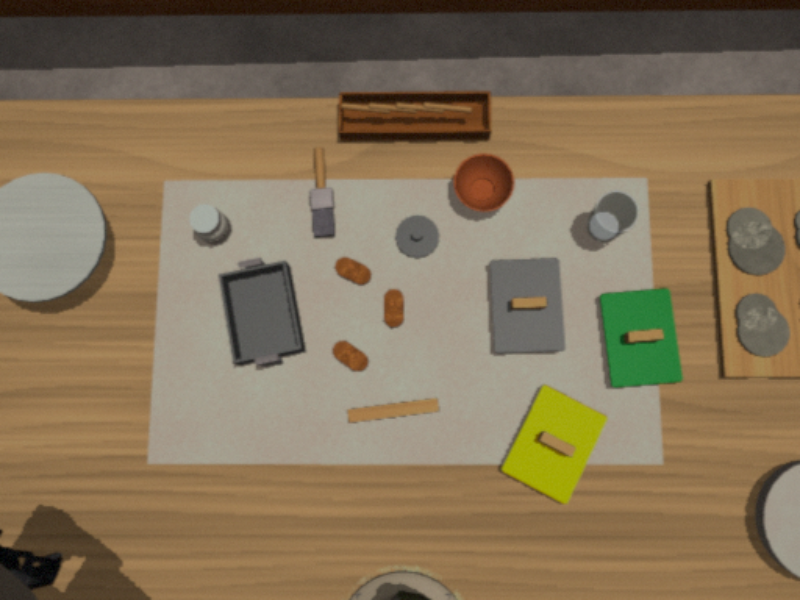

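View pics/side.png

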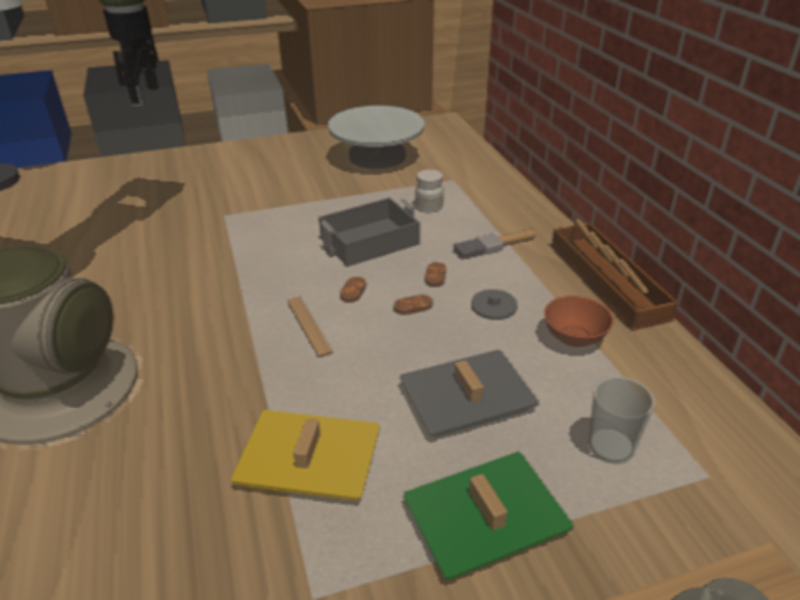

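Candidate ribs (top, 512×384 pixels): (226,225) y≈0.10, (227,175) y≈0.09 and (252,197) y≈0.02. The one at (252,197) is farthest right (smallest y). The grey rectangular lid is near (337,195), and the others are yellow at (355,280) and green at (407,218). The case is at (168,200).

Run:
```python
from h import *
s=np.load("s.npz")
cv2.imwrite("pics/ribs.png",cv2.resize(s["a"][150:250,200:370],(800,470),interpolation=cv2.INTER_CUBIC))
W={"top":cloud("top",s["d"]),"side":cloud("side",s["e"])}
boxes={"rib":((.51,.61),(-.03,.06),(.005,.016)),"lidplate":((.43,.68),(-.34,-.12),(.015,.028)),"grip":((.48,.62),(-.30,-.15),(.04,.06)),
"rim":((.44,.67),(.14,.37),(.044,.056)),"clips":((.44,.67),(.14,.37),(.059,.075))}
for n,b in boxes.items():
  for k,w in W.items():
    m=np.all([(w[...,i]>b[i][0])&(w[...,i]<b[i][1]) for i in range(3)],0)
    p=w[m]
    if len(p)<5: print(n,k,len(p)); continue
    r=cv2.minAreaRect(p[:,:2].astype(np.float32)*1000)
    print(n,k,len(p),np.round(r[0],1),np.round(r[1],1),round(r[2],1),"z",np.round(np.median(p[:,2]),4), "mean",np.round(p.mean(0),3))
# table level
for k,w in W.items():
    q=w[(abs(w[...,0]-.45)<.02)&(abs(w[...,1]+.03)<.05)]; print(k,np.median(q,0))
```

```text
rib top 301 [559.8  18.5] [96.8 81.5] 0.0 z 0.0101 mean [0.564 0.02  0.01 ]
rib side 204 [564.3  17.3] [67.6 40.9] 1.0 z 0.0085 mean [0.563 0.017 0.008]
lidplate top 2471 [ 568.  -217.4] [168.9 125.2] 2.1 z 0.022 mean [ 0.566 -0.217  0.022]
lidplate side 2720 [ 566.  -219.2] [168.4 128.7] 2.0 z 0.0206 mean [ 0.562 -0.226  0.021]
grip top 156 [ 567.6 -216.3] [19.1 57.3] 1.5 z 0.0502 mean [ 0.567 -0.216  0.05 ]
grip side 192 [ 565.6 -219.7] [18.2 60.2] 3.4 z 0.0482 mean [ 0.565 -0.223  0.048]
rim top 445 [547.7 251. ] [172.5 121.6] 12.0 z 0.0504 mean [0.553 0.253 0.05 ]
rim side 309 [552.5 250. ] [185.6 125.6] 10.7 z 0.0477 mean [0.553 0.245 0.048]
clips top 118 [553.3 252.2] [184.4  40.2] 11.8 z 0.0624 mean [0.553 0.252 0.063]
clips side 42 [550.6 249.4] [181.2  42.7] 11.7 z 0.0613 mean [0.543 0.247 0.061]
top [ 0.45033552 -0.0275444   0.00058404]
side [ 0.44993538 -0.03260857 -0.00130028]
```

View pics/ribs.png

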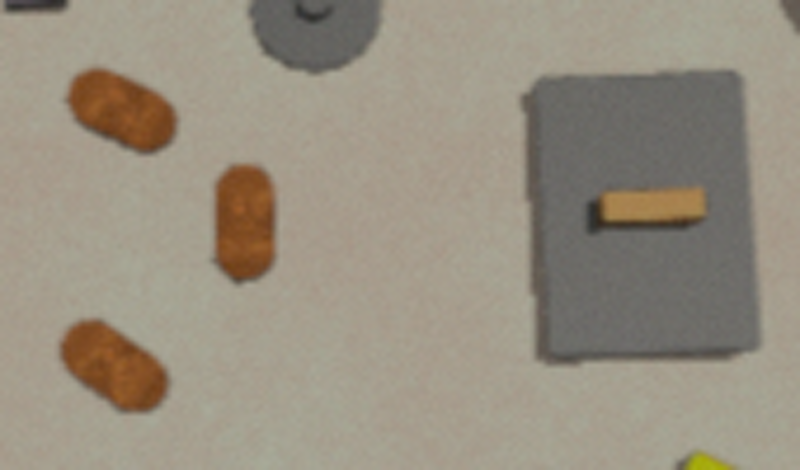

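The crop shows the target rib at (245,222), its long axis nearly along world x. It is right of both other ribs, and the grey lid has its block at (653,205). I'll move above the rib first.

step_arm([
  [-0.5,-0.33,0],
  [-0.5,-0.33,0],
  [-0.5,-0.33,0],
  [-0.5,-0.33,0],
  [-0.5,-0.33,0],
  [-0.5,-0.33,0],
  [-0.5,-0.33,0],
  [-0.5,-0.33,0],
  [-0.5,-0.33,0],
  [-0.5,-0.33,0],
], fingers=[-1,-1,-1,-1,-1,-1,-1,-1,-1,-1], twist=[0,0,0,0,0,0,0,0,0,0])

```text
time_s: 1.65
position: [0.5461, 0.0335, 0.2314]
tool_rot: [[-0.939, 0.343, 0.0], [0.343, 0.939, 0.0], [-0.0, 0.0, -1.0]]
ft_force: [0.6, 0.6, -0.0]
grip_width: 0.0856
gripper_force: 0.0
```

step_arm([
  [0,0,0],
  [0,0,0],
  [0,0,0],
], fingers=[-1,-1,-1], twist=[-0.058,-0.058,0])

```text
time_s: 2.02
position: [0.5451, 0.0352, 0.2312]
tool_rot: [[-1.0, -0.013, -0.0], [-0.013, 1.0, 0.0], [0.0, 0.0, -1.0]]
ft_force: [-0.6, 0.5, -0.6]
grip_width: 0.0856
gripper_force: 0.0
```

```bash
cat >> h.py <<'E'
def go(p,yaw,turn=True):
    """tool-frame shift (units of 100mm) and twist (units of pi) to TCP p with tool y at world angle yaw (mod 180)"""
    s=monitor.observe(); R=np.array(s["tool_rot"]); a=np.degrees(np.arctan2(R[1,1],R[0,1]))
    dw=(yaw-a+90)%180-90
    print("t",s["time_s"],"pos",np.round(s["position"],4),"yaw",round(a,2),"F",np.round(s["ft_force"],1),"w",round(s["grip_width"],4),
     "q6",round(s["q"][5],1),"| shift",np.round(R.T@(np.array(p)-s["position"])*10,3),"twist",round(-dw/180,4),"tilt",np.round(R[2],4))
def yawof(rot): return np.degrees(np.arctan2(rot[1,1],rot[0,1]))
E
python3 - <<'E'
from h import *
c=optics.get_calibration("wrist"); a,d=optics.get_image("wrist"); W=cloud("wrist",d,c)
cv2.imwrite("pics/w1.png",a)
for r in models.trace("wrist","rib"):
    p=W[r["mask"]];p=p[~np.isnan(p[:,0])]; p=p[abs(p[:,2]-.01)<.006]
    if len(p)<20: continue
    q=cv2.minAreaRect(p[:,:2].astype(np.float32)*1000); print(round(r["confidence"],2),r["point"],np.round(q[0],1),np.round(q[1],1),round(q[2],1),np.median(p[:,2]))
go([.563,.018,.12],91)
E
```

```text
0.75 [298.8, 234.6] [635.2  92.1] [69.4 36.4] 64.5 0.009389219555794942
0.68 [239.2, 177.8] [565.7  17.6] [67.4 35.9] 0.7 0.00937900488076393
0.6 [311.6, 101.6] [480.3  94.5] [69.1 36. ] 55.8 0.009407718863483572
t 2.125 pos [0.5451 0.0354 0.2314] yaw 90.63 F [-0.   0.2  0.5] w 0.0854 q6 -99.3 | shift [-0.177 -0.176  1.114] twist -0.002 tilt [-0. -0. -1.]
```

step_arm([
  [-0.2,-0.18,0.5],
  [0,0,0.5],
  [0,0,0.5],
  [0,0,0.4],
  [0,0,0.2],
  [0,0,0.2],
  [0,0,0],
], fingers=[-1,-1,-1,-1,-1,-1,-1], twist=[0,0,0,0,0,0,0])

```text
time_s: 3.0
position: [0.5647, 0.0179, 0.0003]
tool_rot: [[-1.0, -0.013, -0.003], [-0.013, 1.0, 0.0], [0.003, 0.0, -1.0]]
ft_force: [-0.0, 0.2, -0.1]
grip_width: 0.0855
gripper_force: 0.0
```

```bash
python3 -c "
from h import *
go([.565,.0175,.001],90.7)"
```

```text
t 3.0 pos [5.647e-01 1.790e-02 3.000e-04] yaw 90.72 F [-0.   0.2 -0.1] w 0.0855 q6 -100.9 | shift [-0.003 -0.004 -0.007] twist 0.0001 tilt [ 2.5e-03  4.0e-04 -1.0e+00]
```

step_arm([
  [0,0,0],
  [0,0,0],
  [0,0,0],
  [0,0,0],
  [0,0,0],
  [0,0,0],
], fingers=[1,1,1,1,1,1], twist=[0,0,0,0,0,0], force=40)

```text
time_s: 3.75
position: [0.5657, 0.0175, 0.0023]
tool_rot: [[-1.0, -0.014, 0.001], [-0.014, 1.0, -0.0], [-0.001, -0.0, -1.0]]
ft_force: [-1.3, 0.1, 6.2]
grip_width: 0.0348
gripper_force: 40.3
```

step_arm([
  [0,0,-0.3],
  [0,0,-0.5],
  [0,0,-0.5],
  [0,0,-0.5],
  [0.03,0.6,-0.4],
  [0.03,0.6,0],
  [0.03,0.6,0],
  [0.03,0.56,0],
  [0,0,0],
  [0,0,0],
], fingers=[1,1,1,1,1,1,1,1,1,1], twist=[0,0,0,0,0,0,-0.03,-0.03,0,0])

```text
time_s: 5.0
position: [0.5451, 0.2444, 0.216]
tool_rot: [[-0.98, -0.201, 0.0], [-0.201, 0.98, -0.0], [0.0, -0.0, -1.0]]
ft_force: [0.6, 0.9, -0.4]
grip_width: 0.0344
gripper_force: 40.2
```

```bash
cat >> h.py <<'E'
def casefit(W,c0=(.552,.251)):
    from scipy.optimize import least_squares
    b=np.hypot(W[...,0]-c0[0],W[...,1]-c0[1])<.13
    p=W[b&(W[...,2]>.044)&(W[...,2]<.054)][:,:2]
    def sd(v,p):
        R=np.array([[np.cos(v[2]),np.sin(v[2])],[-np.sin(v[2]),np.cos(v[2])]])
        q=abs((p-v[:2])@R.T)-[.0775,.0575]
        # distance to mid-wall rectangle line
        o=np.hypot(*np.maximum(q,0).T); return o+np.minimum(q.max(1),0)
    v=np.array([*c0,np.radians(12)])
    for _ in range(3):
        k=abs(sd(v,p))<.008
        v=least_squares(sd,v,args=(p[k],),loss="soft_l1",f_scale=.002).x
    r=sd(v,p[k]); print("case",k.sum(),np.round(v[:2],4),round(np.degrees(v[2]),2),"rms",np.sqrt((r**2).mean()).round(4))
    p=W[b&(W[...,2]>.058)&(W[...,2]<.07)]; 
    if len(p)>10:
        q=cv2.minAreaRect(p[:,:2].astype(np.float32)*1000); print("clips",len(p),q)
    return v
E
python3 - <<'E'
from h import *
s=np.load("s.npz"); casefit(cloud("top",s["d"])); casefit(cloud("side",s["e"]))
c=optics.get_calibration("wrist"); a,d=optics.get_image("wrist"); W=cloud("wrist",d,c)
np.savez("w2.npz",a=a,d=d,T=c["world_from_camera"]); cv2.imwrite("pics/w2.png",a); casefit(W)
go([.552,.251,.1],102)
E
```

```text
case 391 [0.5529 0.2517] 12.11 rms 0.0017
clips 125 ((553.3128051757812, 252.16526794433594), (184.41018676757812, 40.23033142089844), 11.798179626464844)
case 280 [0.5514 0.2493] 11.7 rms 0.0025
clips 55 ((552.0550537109375, 249.84767150878906), (184.6515350341797, 42.74000930786133), 11.592215538024902)
case 2492 [0.5549 0.25  ] 11.79 rms 0.0016
clips 648 ((470.26568603515625, 232.3154754638672), (10.70458698272705, 39.59272384643555), 11.588602066040039)
t 5.05 pos [0.5454 0.2439 0.216 ] yaw 101.56 F [-0.4 -0.1 -0.7] w 0.0351 q6 -88.8 | shift [-0.079  0.057  1.16 ] twist -0.0025 tilt [ 0.e+00 -3.e-04 -1.e+00]
```

View pics/w2.png

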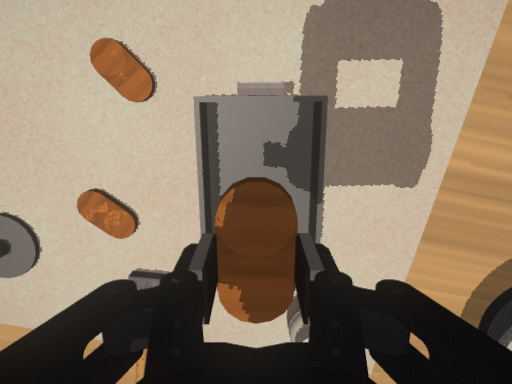

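The picture shows the rib squarely in the fingers at (257,250), over the case with its near clip at (262,88). I'll lower it in.

step_arm([
  [-0.09,0.045,0],
  [0,0,0.5],
  [0,0,0.5],
  [0,0,0.4],
  [0,0,0.3],
  [0,0,0.2],
  [0,0,0.14],
  [0,0,0],
], fingers=[1,1,1,1,1,1,1,1], twist=[0,0,0,0,0,0,0,0])

```text
time_s: 6.05
position: [0.5532, 0.2506, 0.0113]
tool_rot: [[-0.98, -0.201, -0.001], [-0.201, 0.98, -0.0], [0.001, -0.0, -1.0]]
ft_force: [0.2, 0.6, -0.5]
grip_width: 0.0348
gripper_force: 40.2
```

step_arm([
  [0,0,0.03],
  [0,0,0],
  [0,0,0],
  [0,0,0],
  [0,0,0],
], fingers=[1,1,-0.25,-0.25,-0.25], twist=[0,0,0,0,0])

```text
time_s: 6.68
position: [0.5531, 0.251, 0.0091]
tool_rot: [[-0.979, -0.202, 0.0], [-0.202, 0.979, 0.0], [-0.0, 0.0, -1.0]]
ft_force: [-0.1, 0.3, -0.2]
grip_width: 0.0534
gripper_force: 0.0
```

step_arm([
  [0,0,-0.2],
  [0,0,-0.5],
  [0,0,-0.5],
  [0,0,-0.5],
  [0.5,0,-0.5],
  [0.3,0,0],
  [0,0,0],
], fingers=[-0.25,-0.25,-0.25,-0.25,-1,-1,-1], twist=[0,0,0,0,0,0,0])

```text
time_s: 7.55
position: [0.4791, 0.236, 0.2241]
tool_rot: [[-0.979, -0.202, 0.001], [-0.202, 0.979, 0.0], [-0.001, 0.0, -1.0]]
ft_force: [0.1, 0.1, -0.5]
grip_width: 0.0858
gripper_force: 0.0
```

Run:
```python
from h import *
c=optics.get_calibration("wrist"); a,d=optics.get_image("wrist"); W=cloud("wrist",d,c)
np.savez("w3.npz",a=a,d=d,T=c["world_from_camera"]); cv2.imwrite("pics/w3.png",a); casefit(W)
go([.567,-.218,.2],2)
```

```text
case 2863 [0.554  0.2499] 11.81 rms 0.0017
clips 861 ((555.1326293945312, 249.77593994140625), (184.91575622558594, 39.94013595581055), 11.618195533752441)
t 7.6 pos [0.4802 0.236  0.2236] yaw 101.65 F [ 0.3  0.3 -0.3] w 0.0851 q6 -88.2 | shift [ 0.066 -4.622  0.236] twist -0.4464 tilt [-7.e-04  0.e+00 -1.e+00]
```

View pics/w3.png

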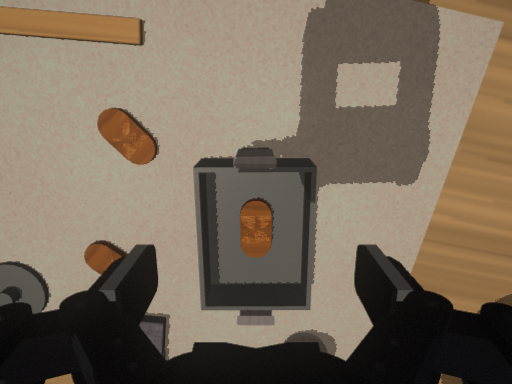

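The rib lies flat in the case at (257,228), released, and the case fit gives (0.5545, 0.250) at 11.75°. Next is the grey lid.

step_arm([
  [0.01,-0.53,0],
  [0.01,-0.53,0],
  [0.01,-0.53,0],
  [0.01,-0.53,0],
  [0.01,-0.53,0],
  [0.01,-0.53,0],
  [0.01,-0.53,0],
  [0.0,-0.53,0],
  [0,0,0],
], fingers=[-1,-1,-1,-1,-1,-1,-1,-1,-1], twist=[0,0,0,0,0,0,0,0,0])

```text
time_s: 8.72
position: [0.5599, -0.1846, 0.2215]
tool_rot: [[-0.98, -0.197, -0.001], [-0.197, 0.98, 0.0], [0.001, 0.001, -1.0]]
ft_force: [0.3, 0.4, -0.5]
grip_width: 0.0855
gripper_force: 0.0
```

step_arm([
  [0,0,0],
  [0,0,0],
  [0,0,0],
  [0,0,0],
  [0,0,0],
  [0,0,0],
  [0,0,0],
  [0,0,0],
  [0,0,0],
  [0,0,0],
], fingers=[-1,-1,-1,-1,-1,-1,-1,-1,-1,-1], twist=[0.055,0.055,0.055,0.055,0.055,0.055,0.055,0.055,0.055,0.055])

```text
time_s: 9.98
position: [0.5596, -0.1801, 0.2226]
tool_rot: [[-0.041, 0.999, -0.001], [0.999, 0.041, 0.001], [0.001, -0.001, -1.0]]
ft_force: [-0.3, -0.5, -0.2]
grip_width: 0.0859
gripper_force: 0.0
```

Run:
```python
from h import *
go([.567,-.218,.025],2)
c=optics.get_calibration("wrist"); a,d=optics.get_image("wrist"); W=cloud("wrist",d,c)
np.savez("w4.npz",a=a,d=d,T=c["world_from_camera"]); cv2.imwrite("pics/w4.png",a)
for n,b in {"plate":((.43,.68),(-.32,-.12),(.015,.028)),"grip":((.48,.65),(-.30,-.15),(.042,.06))}.items():
    p=W[np.all([(W[...,i]>b[i][0])&(W[...,i]<b[i][1]) for i in range(3)],0)]
    if len(p)>5: print(n,len(p),cv2.minAreaRect(p[:,:2].astype(np.float32)*1000),np.median(p[:,2]))
```

```text
t 9.975 pos [ 0.5596 -0.1801  0.2226] yaw 2.35 F [-0.3 -0.5 -0.2] w 0.0859 q6 -31.7 | shift [-0.383  0.06   1.976] twist 0.002 tilt [ 6.e-04 -7.e-04 -1.e+00]
plate 15910 ((569.09228515625, -219.2447967529297), (167.92381286621094, 124.88446044921875), 1.979812741279602) 0.021391718435474022
grip 1024 ((569.4193115234375, -218.72850036621094), (17.221149444580078, 60.10453414916992), 2.268409252166748) 0.049299102941003564
```

View pics/w4.png

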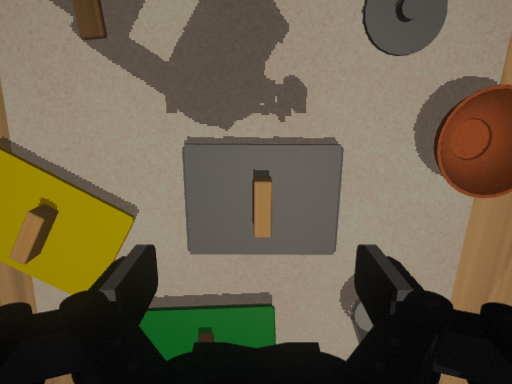

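Grey lid plate at (263,198), block at (263,207), both fitted at (0.569, -0.219), yaw 2°, and clear of the neighbours.

step_arm([
  [-0.39,0.08,0.3],
  [0,0,0.5],
  [0,0,0.5],
  [0,0,0.3],
  [0,0,0.2],
  [0,0,0.16],
  [0,0,0],
], fingers=[-1,-1,-1,-1,-1,-1,-1], twist=[0.002,0,0,0,0,0,0])

```text
time_s: 10.9
position: [0.5687, -0.2188, 0.0261]
tool_rot: [[-0.041, 0.999, -0.002], [0.999, 0.041, 0.001], [0.001, -0.002, -1.0]]
ft_force: [-0.5, -0.2, -0.4]
grip_width: 0.0853
gripper_force: 0.0
```

step_arm([
  [0,0,0],
  [0,0,0],
  [0,0,0],
  [0,0,0],
  [0,0,0],
  [0,0,0],
  [0,0,0],
  [0,0,0],
], fingers=[1,1,1,1,1,1,1,1], twist=[0,0,0,0,0,0,0,0], force=100)

```text
time_s: 11.9
position: [0.5691, -0.2194, 0.0279]
tool_rot: [[-0.04, 0.999, 0.001], [0.999, 0.04, -0.001], [-0.001, 0.001, -1.0]]
ft_force: [-1.0, 0.3, 5.2]
grip_width: 0.0156
gripper_force: 98.4
```

step_arm([
  [0,0,-0.1],
  [0,0,-0.2],
  [0,0,-0.4],
  [0,0,-0.5],
  [0,0,-0.2],
  [0,0,0],
], fingers=[1,1,1,1,1,1], twist=[0,0,0,0,0,0])

```text
time_s: 12.65
position: [0.5692, -0.2194, 0.1687]
tool_rot: [[-0.04, 0.999, 0.003], [0.999, 0.04, -0.002], [-0.002, 0.002, -1.0]]
ft_force: [0.3, -0.4, -2.6]
grip_width: 0.0162
gripper_force: 97.9
```

step_arm([
  [0.3,0,0],
  [0.52,0.01,0],
  [0.52,0.01,0],
  [0.52,0.01,0],
  [0.52,0,0],
  [0.52,0,0],
  [0.52,0,0],
  [0.52,0,0],
  [0.5,0,0],
  [0.25,0,0],
], fingers=[1,1,1,1,1,1,1,1,1,1], twist=[0,0,0,0,0,0,0,0,0,0])

```text
time_s: 13.9
position: [0.552, 0.2518, 0.1653]
tool_rot: [[-0.042, 0.999, -0.003], [0.999, 0.042, -0.0], [-0.0, -0.003, -1.0]]
ft_force: [-0.3, -0.4, -1.9]
grip_width: 0.0163
gripper_force: 97.9
```

step_arm([
  [0,0,0],
  [0,0,0],
  [0,0,0],
  [0,0,0],
], fingers=[1,1,1,1], twist=[-0.025,-0.028,0,0])

```text
time_s: 14.4
position: [0.553, 0.2493, 0.1663]
tool_rot: [[-0.203, 0.979, -0.002], [0.979, 0.203, -0.0], [-0.0, -0.002, -1.0]]
ft_force: [-0.0, 0.6, -1.5]
grip_width: 0.0159
gripper_force: 97.9
```

Run:
```python
from h import *
go([.5545,.25,.1],11.75)
s=monitor.observe(); z0=s["position"][2]-.0279+.022
c=optics.get_calibration("wrist"); a,d=optics.get_image("wrist"); Ww=cloud("wrist",d,c)
t,dt=optics.get_image("top"); b,ds=optics.get_image("side")
cv2.imwrite("pics/w5.png",np.vstack([cv2.resize(b[60:230,150:400],(500,340)),cv2.resize(a,(340,255))[:, :].copy() if 0 else cv2.resize(a,(500,255))]))
p0=s["position"]
for k,W in(("wrist",Ww),("top",cloud("top",dt)),("side",cloud("side",ds))):
    m=(np.hypot(W[...,0]-p0[0],W[...,1]-p0[1])<.12)&(abs(W[...,2]-z0)<.006)
    p=W[m]
    if len(p)<50: print(k,len(p));continue
    A=np.c_[p[:,:2]-p0[:2],np.ones(len(p))]; co=np.linalg.lstsq(A,p[:,2],rcond=None)[0]
    print(k,len(p),cv2.minAreaRect(p[:,:2].astype(np.float32)*1000),"plane slope,z",co.round(4),"exp z",z0.round(4))
```

```text
t 14.4 pos [0.553  0.2493 0.1663] yaw 11.71 F [-0.   0.6 -1.5] w 0.0159 q6 1.4 | shift [0.004 0.017 0.663] twist -0.0002 tilt [-0.     -0.0015 -1.    ]
wrist 54899 ((554.402587890625, 249.63124084472656), (168.24220275878906, 124.09435272216797), 11.625218391418457) plane slope,z [-0.0018  0.0002  0.1599] exp z 0.1604
top 1229 ((552.6368408203125, 251.16262817382812), (167.921875, 124.38851165771484), 11.772198677062988) plane slope,z [-0.0025 -0.002   0.1613] exp z 0.1604
side 1022 ((551.09033203125, 248.5352325439453), (170.70433044433594, 131.06605529785156), 9.63666820526123) plane slope,z [1.000e-04 4.600e-03 1.593e-01] exp z 0.1604
```

View pics/w5.png

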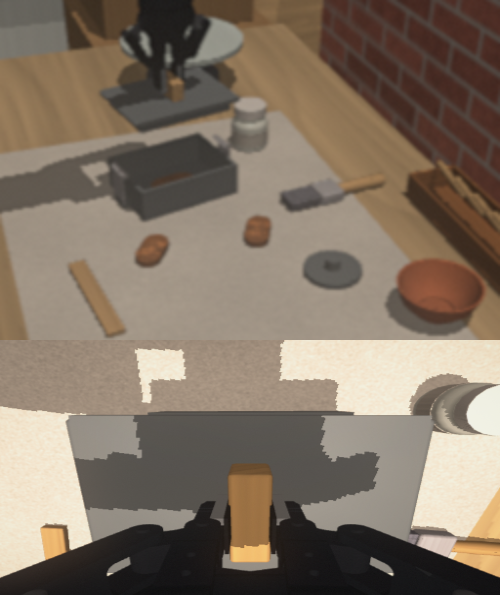

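Side and wrist views show the lid level in the grip, within 0.5 mm and 0.1° of the case. I'll lower it towards the clips.

step_arm([
  [0.005,0.003,0.2],
  [0,0,0.3],
  [0,0,0.2],
  [0,0,0.1],
  [0,0,0.04],
  [0,0,0],
  [0,0,0],
], fingers=[1,1,1,1,1,1,1], twist=[0,0,0,0,0,0,0])

```text
time_s: 15.42
position: [0.5538, 0.2501, 0.0839]
tool_rot: [[-0.205, 0.979, 0.001], [0.979, 0.205, 0.0], [0.0, 0.001, -1.0]]
ft_force: [-0.1, -0.4, -1.9]
grip_width: 0.0161
gripper_force: 97.9
```

```bash
python3 -c "
from h import *
go([.5548,.25,.0729],11.7)"
```

```text
t 15.425 pos [0.5538 0.2501 0.0839] yaw 11.82 F [-0.1 -0.4 -1.9] w 0.0161 q6 1.3 | shift [-0.003  0.01   0.11 ] twist 0.0007 tilt [ 0.      0.0014 -1.    ]
```

step_arm([
  [0,0,0.04],
  [0,0,0.04],
  [0,0,0.02],
  [0,0,0.01],
  [0,0,0],
], fingers=[1,1,1,1,1], twist=[0,0,0,0,0])

```text
time_s: 16.05
position: [0.5536, 0.25, 0.0723]
tool_rot: [[-0.205, 0.979, 0.0], [0.979, 0.205, 0.0], [-0.0, 0.0, -1.0]]
ft_force: [-0.5, -0.1, -1.0]
grip_width: 0.0161
gripper_force: 98.3
```

step_arm([
  [0,0,0.01],
  [0,0,0.01],
  [0,0,0],
], fingers=[1,1,1], twist=[0,0,0])

```text
time_s: 16.42
position: [0.5539, 0.2501, 0.0709]
tool_rot: [[-0.205, 0.979, 0.002], [0.979, 0.205, 0.0], [0.0, 0.002, -1.0]]
ft_force: [-0.6, -0.5, 5.5]
grip_width: 0.0159
gripper_force: 98.9
```

step_arm([
  [0,0,0.01],
  [0,0,0.01],
  [0,0,0],
], fingers=[1,1,1], twist=[0,0,0])

```text
time_s: 16.8
position: [0.5542, 0.2503, 0.0693]
tool_rot: [[-0.205, 0.979, 0.003], [0.979, 0.205, 0.001], [0.0, 0.003, -1.0]]
ft_force: [-2.0, 0.5, 6.4]
grip_width: 0.0164
gripper_force: 99.2
```

step_arm([
  [0,0,0.01],
  [0,0,0.01],
  [0,0,0],
], fingers=[1,1,1], twist=[0,0,0])

```text
time_s: 17.18
position: [0.553, 0.2499, 0.0651]
tool_rot: [[-0.205, 0.979, -0.002], [0.979, 0.205, -0.0], [-0.0, -0.002, -1.0]]
ft_force: [1.1, 0.4, -7.3]
grip_width: 0.0166
gripper_force: 97.7
```

step_arm([
  [0,0,0.01],
  [0,0,0.01],
  [0,0,0],
], fingers=[1,1,1], twist=[0,0,0])

```text
time_s: 17.55
position: [0.5532, 0.25, 0.0638]
tool_rot: [[-0.205, 0.979, -0.001], [0.979, 0.205, -0.0], [-0.0, -0.001, -1.0]]
ft_force: [1.1, -0.1, -7.4]
grip_width: 0.0161
gripper_force: 97.7
```

The lid went past the clips (the force dropped) and they now pull it down. I'll carry on to the rim and press.

step_arm([
  [0,0,0.01],
  [0,0,0.01],
  [0,0,0],
], fingers=[1,1,1], twist=[0,0,0])

```text
time_s: 17.92
position: [0.5535, 0.25, 0.0624]
tool_rot: [[-0.205, 0.979, 0.0], [0.979, 0.205, 0.0], [0.0, 0.0, -1.0]]
ft_force: [-0.1, 0.5, -1.7]
grip_width: 0.016
gripper_force: 98.1
```

step_arm([
  [0,0,0.01],
  [0,0,0.01],
  [0,0,0],
], fingers=[1,1,1], twist=[0,0,0])

```text
time_s: 18.3
position: [0.5537, 0.2501, 0.0618]
tool_rot: [[-0.205, 0.979, 0.002], [0.979, 0.205, 0.0], [-0.0, 0.002, -1.0]]
ft_force: [-3.9, -1.5, 10.5]
grip_width: 0.016
gripper_force: 99.9
```

step_arm([
  [0,0,0.01],
  [0,0,0.01],
  [0,0,0],
  [0,0,0],
], fingers=[1,1,1,1], twist=[0,0,0,0])

```text
time_s: 18.8
position: [0.5537, 0.2501, 0.0618]
tool_rot: [[-0.205, 0.979, 0.003], [0.979, 0.205, 0.0], [-0.0, 0.003, -1.0]]
ft_force: [-9.7, -2.5, 25.6]
grip_width: 0.0162
gripper_force: 102.1
```

Run:
```python
from h import *
go([.5545,.25,.0619],11.7)
s=monitor.observe()
c=optics.get_calibration("wrist"); a,d=optics.get_image("wrist"); Ww=cloud("wrist",d,c)
t,dt=optics.get_image("top"); b,ds=optics.get_image("side")
cv2.imwrite("pics/end.png",np.vstack([cv2.resize(b[110:190,190:310],(450,300),interpolation=cv2.INTER_CUBIC),cv2.resize(a,(450,300))]))
for k,W in(("wrist",Ww),("top",cloud("top",dt))):
    p=W[(np.hypot(W[...,0]-.5545,W[...,1]-.25)<.11)&(abs(W[...,2]-.056)<.005)]
    A=np.c_[p[:,:2]-[.5545,.25],np.ones(len(p))]; print(k,len(p),np.linalg.lstsq(A,p[:,2],rcond=None)[0].round(4))
    q=W[(np.hypot(W[...,0]-.5545,W[...,1]-.25)<.11)&(W[...,2]>.0615)&(W[...,2]<.07)]
    R=np.radians(11.7); u=(q[:,:2]-[.5545,.25])@[np.cos(R),np.sin(R)]; v=(q[:,:2]-[.5545,.25])@[-np.sin(R),np.cos(R)]
    for sg in(1,-1):
        w=sg*u[(sg*u>.07)&(abs(v)<.025)]; print(sg,len(w),np.percentile(w,[2,50,98]).round(4) if len(w) else "")
```

```text
t 18.8 pos [0.5537 0.2501 0.0618] yaw 11.83 F [-9.7 -2.5 25.6] w 0.0162 q6 1.3 | shift [-0.003  0.008 -0.001] twist 0.0007 tilt [-3.0e-04  2.8e-03 -1.0e+00]
wrist 56715 [ 0.0009 -0.0044  0.0557]
1 895 [0.083  0.0855 0.0888]
-1 877 [0.0824 0.0849 0.0882]
top 948 [-0.0017  0.0138  0.0571]
1 0 
-1 16 [0.0832 0.0876 0.0924]
```

View pics/end.png

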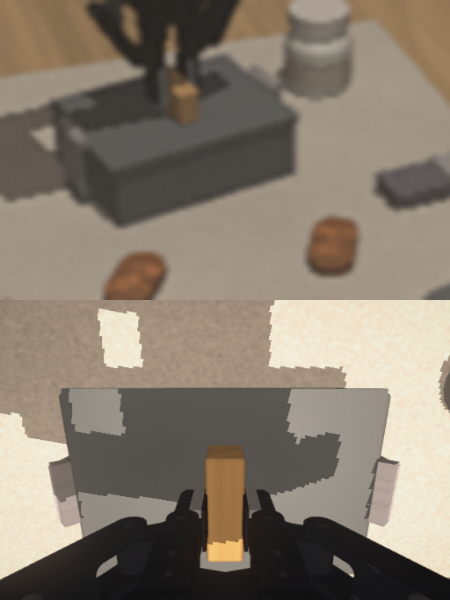

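The lid plate top is level at 0.0557 m (home is 0.056), and both clips sit over its ends at (62,490) and (383,490), with edges where a closed clip should be. I'll check that the push holds, then hand in.

step_arm([
  [0,0,0],
  [0,0,0],
  [0,0,0],
  [0,0,0],
  [0,0,0],
  [0,0,0],
  [0,0,0],
  [0,0,0],
], fingers=[1,1,1,1,1,1,1,1], twist=[0,0,0,0,0,0,0,0])

```text
time_s: 19.95
position: [0.5537, 0.2501, 0.0618]
tool_rot: [[-0.205, 0.979, 0.003], [0.979, 0.205, 0.0], [-0.0, 0.003, -1.0]]
ft_force: [-9.4, -3.1, 26.0]
grip_width: 0.0159
gripper_force: 102.1
```

```bash
python3 -c "
from h import *
s=monitor.observe(); print(s['ft_force'],s['position'])
if 15<s['ft_force'][2]<38: print(close_job())"
```

```text
[-9.44419224 -3.08757738 26.04583229] [0.55370715 0.25009288 0.06184131]
the job is handed in; nothing more can be done
None
```

Job handed in at about 20 s: the right-most rib lies released in the case, and the grey lid is snapped fully home with both clips closed over its ends and the gripper still pressing down at about 26 N.

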